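# Unhook the green instrument caddy for washing

### The job

Take the empty green instrument caddy down from its stud on the white hanging board (it hangs by a keyhole: lift it until the stud's head is in the large opening, then pull it straight off) and stand it upright in the blue wash tray in front of the board. Set it down rather than dropping it, let go of it, and leave the yellow and grey caddies hanging where they are.

Things in the scene. Friction and masses are not known exactly. Their poses are not given: they have to be found in the camera images.
- green_caddy: Empty green cup, 66 (x) x 80 (y) x 70 high (all mm), 0.2 kg, on a 6 mm back plate, mid-plane x=-30. Origin: centre of underside; z up, x out of the board, away from robot. Tab to pinch across: 50 wide, z 150-200. Keyhole in plate: 44 mm square opening z 72-116, 12 mm slot above to z 138. Hangs 30 mm above bench; a lift of 40 (28-52) centres the stud in the opening; pull off along +x by over 15.
- tray: Fixed shallow blue tray, open on top, on the bench in front of (beyond) the board: 180 (x) by 260 (y) mm outside, 18 high, walls and floor 4 thick. Origin: centre of its underside; z up.
- yellow_caddy: Same caddy in yellow, steel instruments standing in it (to 109 mm above its underside); origin and axes as the green one. All three hang in a row in any order, 125 mm apart, on one fixed white board 18 mm thick, right behind their plates; its top edge is 178 mm above the bench, so 52 mm of each tab stands above it, free in front and behind. Leave it hanging.
- grey_caddy: Same caddy in grey, with instruments; leave it hanging. Origin and axes as the green one. Each caddy hangs with its slot's top on a steel stud: shank 8 mm thick, axis 134 mm above the caddy's origin, 8 mm long from the board to a round head 20 mm across and 5 mm thick.

How it is judged (in metres and radians):
On the way:
1. the green caddy is off its stud (distance of green_caddy from where it was at the start of the episode above 0.065 m), for 0.1 s.
At the end, for the whole second after the job is handed in: The green caddy stands in the blue tray, its underside on the tray floor (within 8 mm), upright within 7 degrees, released and at rest; the yellow and grey caddies still hang within 25 mm of where they were (x of green_caddy in the frame of tray between -0.08 and 0.08 m and y of green_caddy in the frame of tray between -0.12 and 0.12 m and z of green_caddy in the frame of tray below 0.012 m and angle between green_caddy's own z axis and vertical below 0.12 rad and contact force between green_caddy and tray above 0.3 N and contact force between green_caddy and the fingers below 0.05 N and linear speed of green_caddy below 0.02 m/s and distance of each of yellow_caddy, grey_caddy from where it was at the start of the episode below 0.025 m); the robot touches nothing.
It fails at once if the yellow or grey caddy is moved by more than 25 mm (distance of any of yellow_caddy, grey_caddy from where it was at the start of the episode above 0.025 m).
It fails at once if the green caddy is dropped (falls freely by more than about 25 mm) (linear speed of green_caddy above 0.7 m/s and contact force between green_caddy and the fingers below 0.05 N).
It also fails if it takes over 38 s, if anything falls off the work surface, if the arm or the gripper's body presses on something with over 40 N, if the wrist force passes 120 N, or if a joint passes its speed limit or range.

### The arm

A 6-joint arm with a two-finger parallel gripper is mounted at the origin on the work surface. World frame = base frame: x ahead of the robot, y to its left, z up, the work surface at z = 0. Lengths are in mm, angles in degrees, forces in N, time in s.
With the tool pointing down it reaches from about 300 to 850 mm from the base axis. Payload 4.2 kg.
Tool frame: the origin (TCP) lies between the finger pads; the fingertips stand 22 mm ahead of it and the grasp point (between the pads) lies 3 mm ahead of it; z points along the fingers, y is the direction in which the jaws open and shut (so a half turn about z gives the same grasp; the last joint's range is limited). The gripper opens to 91 mm and grips with 3 to 60 N. Pads are 32 mm wide; open, the fingers measure 118 mm over their backs; the gripper's body (76 mm by 178 mm) begins 60 mm behind the grasp point.
Start: joints at [-72.479, 18.312, 89.639, -0, 72.044, -1.146], TCP at [184.041, -544.766, 235.976] pointing down, gripper open.
Joint ranges: [-177.97, 177.97], [-48.28, 115.42], [12.27, 149.76], [-77.06, 257.06], [2.81, 150.46], [-146.56, 146.56]. Speed limits (degrees/s): [147.25, 147.25, 180, 180, 180, 180].

### API

Orientations are given as [roll, pitch, yaw] about the fixed x, y, z axes, in that order (R = Rz(yaw) Ry(pitch) Rx(roll)).
In Python, from workcell import telemetry, cams, env gives the robot as it stands.
- The arm moves only by the shell command python3 -m inch 'ROWS' [FORCE]. ROWS is JSON, a list of rows, each an object of numbers: "x", "y", "z": the shift along the tool's x, y, z in cm; "yaw": the turn about the tool's z in units of 5 degrees (1.0 is 5 degrees); "gripper": the gripper's target within -1 to 1 (fully open at 1, half-way at 0, shut at -1). A call has 1 to 12 rows; each row shifts and turns the commanded pose from where the row before left it, along the tool's axes as they then stand; what a row does not reach is not made up. A row lasts 1/12 s, in which the tool goes at most 41.7 mm and 7.16 degrees, less where a joint would pass 70% of its speed; a pose out of reach is approached as far as the arm can. A call is refused whole if a number of a shift passes 4.17 or a number of a turn 1, either way. A call with a gripper value outside its range is refused whole. The fingers move at their own pace and stop on an object; FORCE is the grip in N (left out, the last holds). Time passes only in rows, so rows that do not move let the fingers close. It gives the time, the measured TCP pose, the force and the opening at its end, in the units of the state.
- telemetry.state(): the state, without advancing time (a new reading comes with each control period).
- cams.grab_frame(name): name is "side" or "top"; returns a dict with "pixels" (420x560x3 uint8, red, green, blue), "mtx" (3x3 intrinsics, pixels), "rvec" (rotation vector, rad) and "tvec" (3), from world to camera coordinates, as OpenCV has them. Camera axes: x right, y down, z forward; pixel columns grow to the right and rows downward; lengths in mm; the calibration is good to about 2 mm. A picture is of the moment at which its call begins. There is no depth.
- env.job_done(): hands the job in, once; it reports no verdict.
The state is a dict: "time_s": time; "qpos": joint angles; "qvel": joint speeds; "effort": joint torques, N m; "ee_pos": TCP position; "ee_rot": TCP orientation; "force": force on the tool from outside, world axes, zero at the start; "torque": the same for the moment, N m; "gripper_width": finger opening in mm.
Only numpy, scipy, OpenCV 4.12 (cv2) and the standard library are available. Lean on these libraries where they do the work, as an engineer would, in place of code of your own. Each camera call takes 0.05 s, during which the arm holds its last target. There are 200 camera calls.

## Working session

There is one attempt and no reset: what is moved stays moved. The work goes in short steps, Python scripts to look and compute and a shell command to move; the robot and the scene stay as the last step left them, time stands still between calls to the robot, and variables do not carry over. Pictures are saved under pics/ and viewed, about 8 in all and at most 12, crops included, and the job is handed in when it is done.

```bash
mkdir -p pics; python3 - <<'E'
from workcell import telemetry,cams
import cv2,numpy as np
for n in("side","top"):
    f=cams.grab_frame(n); cv2.imwrite(f"pics/{n}0.png",f["pixels"][...,::-1])
    np.savez(f"pics/{n}0.npz",**f)
    R=cv2.Rodrigues(np.array(f["rvec"],float))[0]; print(n,np.round(f["mtx"],1).tolist(),"cam at",(-R.T@np.ravel(f["tvec"])).round(),"fwd",R[2].round(2))
print(telemetry.state())
E
```

```text
side [[442.7, 0.0, 276.3], [0.0, 442.7, 212.6], [0.0, 0.0, 1.0]] cam at [637. 446. 605.] fwd [-0.08 -0.62 -0.78]
top [[432.5, 0.0, 279.4], [0.0, 432.5, 201.9], [0.0, 0.0, 1.0]] cam at [510.  15. 730.] fwd [ 0.1   0.01 -0.99]
{'time_s': 0.1, 'qpos': array([-7.24789517e+01,  1.83476561e+01,  8.97002255e+01, -8.72511497e-04,
        7.20441885e+01, -1.14494751e+00]), 'qvel': array([-0.01742753, -0.18519272, -0.13208399,  0.09350151,  0.03104883,
        0.06377728]), 'effort': array([-6.51718346e-04, -4.13334918e+01, -2.32509685e+01,  7.27043347e-02,
        4.20929608e-02, -7.20211483e-05]), 'ee_pos': array([ 183.90668936, -544.3474557 ,  235.20207305]), 'ee_rot': array([-1.79907932e+02, -1.01030782e-03,  1.86662647e+01]), 'force': array([ 0.03485604, -0.77952037,  0.17391508]), 'torque': array([0.03825457, 0.01823943, 0.02007264]), 'gripper_width': 91.18498207198665}
```

View pics/side0.png

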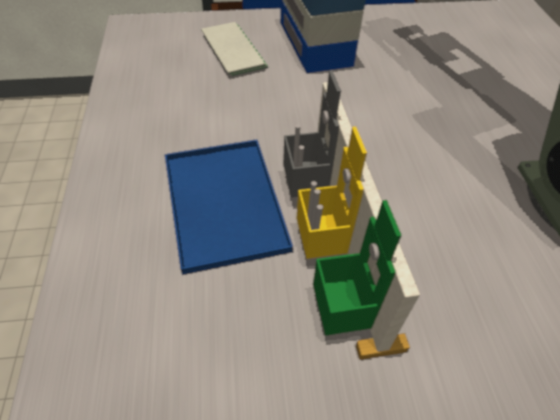

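View pics/top0.png

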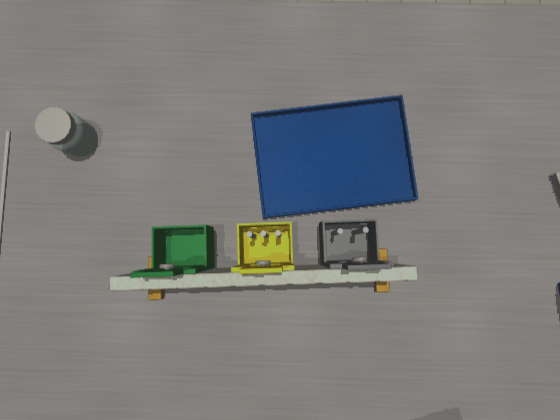

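Top view: green is leftmost (+y) around (182,250), then yellow at (265,248) and grey at (350,245). The tray's centre is about (334,157). In the side view the green tab top is near (388,205). I'll enlarge the green caddy in both views to pick corners.

```bash
cat > h.py <<'E'
import numpy as np,cv2
from scipy.optimize import least_squares
def cam(f):
    R=cv2.Rodrigues(np.array(f["rvec"],float))[0]; return np.array(f["mtx"]),R,np.ravel(f["tvec"]).astype(float)
def ray(f,p):
    K,R,t=cam(f); return -R.T@t, R.T@np.linalg.inv(K)@np.array([p[0],p[1],1.])
def onz(f,p,z):
    o,d=ray(f,p); return o+d*(z-o[2])/d[2]
def tri(f,p,g,q):
    a,u=ray(f,p); b,v=ray(g,q); s=np.linalg.lstsq(np.c_[u,-v],b-a,rcond=None)[0]
    P,Q=a+s[0]*u,b+s[1]*v; return (P+Q)/2,np.linalg.norm(P-Q)
def proj(f,P):
    return cv2.projectPoints(np.atleast_2d(np.array(P,float)),np.array(f["rvec"],float),np.array(f["tvec"],float),np.array(f["mtx"]),None)[0][:,0]
def mask(f,c):
    h=cv2.cvtColor(f["pixels"],cv2.COLOR_RGB2HSV); lo,hi={"green":((50,110,25),(80,255,255)),"yellow":((18,140,80),(35,255,255)),"blue":((100,120,30),(125,255,255))}[c]
    m=cv2.inRange(h,lo,hi); n,l,s,_=cv2.connectedComponentsWithStats(m)
    return m,s[1:][s[1:,4]>40]
E
python3 - <<'E'
from h import *
T=np.load("pics/top0.npz");S=np.load("pics/side0.npz")
for n,f in(("T",T),("S",S)):
    for c in("green","yellow","blue"): print(n,c,mask(f,c)[1].tolist())
m,_=mask(T,"blue"); c=max(cv2.findContours(m,0,2)[0],key=cv2.contourArea)
ap=cv2.approxPolyDP(c,8,True)[:,0]; print(ap.tolist()); 
C=np.array([onz(T,p,18) for p in ap]); print(C.round(),C.mean(0).round(),[np.linalg.norm(C[i]-C[i-1]).round() for i in range(len(C))])
m,_=mask(S,"blue"); c=max(cv2.findContours(m[130:280,150:300],0,2)[0],key=cv2.contourArea)+[150,130]
print("side");ap=cv2.approxPolyDP(c,8,True)[:,0];print(ap.tolist(),np.array([onz(S,p,18) for p in ap]).round().tolist())
a=cv2.resize(T["pixels"][215:300,105:225],None,fx=4,fy=4,interpolation=2); b=cv2.resize(S["pixels"][195:340,305:420],None,fx=4,fy=4,interpolation=2)
o=np.zeros((580,800,3),np.uint8); a=cv2.resize(T["pixels"][215:300,110:200],None,fx=3.7,fy=3.7,interpolation=2)
o[:a.shape[0],:a.shape[1]]=a; o[:,340:]=b[:580,:460]; cv2.imwrite("pics/crop1.png",o[...,::-1])
E
```

```text
T green [[151, 225, 59, 49, 1913], [131, 269, 43, 8, 235]]
T yellow [[231, 222, 63, 52, 2370], [380, 249, 7, 12, 78], [376, 282, 13, 10, 115], [149, 290, 12, 9, 105]]
T blue [[251, 96, 167, 122, 16146]]
S green [[314, 201, 86, 134, 5890]]
S yellow [[297, 127, 69, 132, 4202], [357, 334, 52, 25, 603]]
S blue [[243, 0, 114, 72, 1795], [363, 0, 52, 4, 154], [166, 141, 126, 132, 11986]]
[[401, 96], [251, 113], [263, 217], [417, 198]]
[[ 769. -178.   18.]
 [ 735.   76.   18.]
 [ 559.   51.   18.]
 [ 595. -203.   18.]] [664. -63.  18.] [np.float64(175.0), np.float64(256.0), np.float64(178.0), np.float64(256.0)]
side
[[255, 141], [166, 155], [183, 272], [290, 250]] [[599.0, -198.0, 18.0], [769.0, -175.0, 18.0], [732.0, 84.0, 18.0], [564.0, 60.0, 18.0]]
```

View pics/crop1.png

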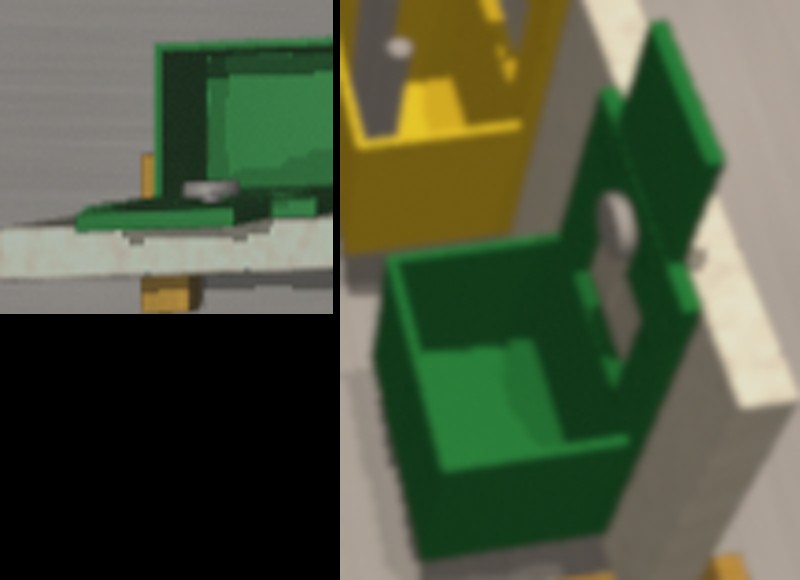

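The crop shows the green tab's top strip: top view from about (131,274.7) to (173,273.1), side view from (398,235.7) to (385.7,200.5). The stud's head is in the upper slot. Triangulating now.

```bash
python3 - <<'E'
from h import *
T=np.load("pics/top0.npz");S=np.load("pics/side0.npz")
A,e=tri(T,(131.1,274.7),S,(398,235.7)); B,e2=tri(T,(173,273.1),S,(385.7,200.5))
print("tab ends",A.round(1),e.round(1),B.round(1),e2.round(1),"w",np.linalg.norm(A-B).round(1),"mid",((A+B)/2).round(1))
# board top line at z=178 (back edge & front edge), top view
h=cv2.cvtColor(T["pixels"],cv2.COLOR_RGB2HSV); m=cv2.inRange(h,(0,0,140),(179,70,255)); m[:255]=0;m[300:]=0;m[:,:105]=0;m[:,425:]=0
p=np.argwhere(m>0); 
for c in (115,120,125,210,220,225,305,312,400,410):
    r=np.where(m[:,c])[0]; 
    if len(r): print(c,r.min(),r.max(),onz(T,(c,r.min()-.5),178).round(1)[:2],onz(T,(c,r.max()+.5),178).round(1)[:2])
c,s=max(((cv2.contourArea(k),cv2.minAreaRect(k)) for k in cv2.findContours(m,0,2)[0]),key=lambda a:a[0]); print(s)
# cup rim of green at z=100: front corners (top view, 152,226) (208,224)
for q in((152,226.5),(207.5,225)): print("rim",onz(T,q,100).round(1))
E
```

```text
tab ends [474.5 190.9 227.5] 0.3 [476.3 142.8 228.4] 2.1 w 48.2 mid [475.4 166.9 228. ]
115 277 289 [468.2 228.6] [452.  227.6]
120 277 290 [468.3 222.3] [450.9 221.2]
125 276 290 [469.7 216. ] [451.  214.9]
210 274 286 [474.6 108.3] [458.4 107.6]
220 273 286 [476.2  95.6] [458.7  95. ]
225 273 285 [476.3  89.3] [460.1  88.8]
305 271 283 [481.1 -11.7] [464.9 -12. ]
312 270 282 [482.5 -20.5] [466.3 -20.8]
400 267 280 [ 488.7 -131.3] [ 471.3 -131.2]
410 267 279 [ 489.  -143.9] [ 472.8 -143.7]
((262.9561462402344, 278.19140625), (14.494650840759277, 308.1285705566406), 88.08018493652344)
rim [535.6 208.9 100. ]
rim [539.5 127.7 100. ]
```

```bash
python3 - <<'E'
from h import *
S=np.load("pics/side0.npz")
for q in((302,70),(356,64)): print("box base",onz(S,q,0).round())
E
python3 -m inch '[{"z":-0.8,"yaw":-1,"gripper":1},{"z":-0.8,"yaw":-1},{"z":-0.8,"yaw":-1},{"z":-0.8,"yaw":-1},{"z":-0.8,"yaw":-1},{"z":-0.8,"yaw":-1},{"z":-0.8,"yaw":-1},{"z":-0.8,"yaw":-1},{"z":-0.8,"yaw":-1},{"z":-0.8,"yaw":-1},{"z":-0.8,"yaw":-1},{"z":-0.8,"yaw":-1}]' 25
python3 -m inch '[{"yaw":-0.96},{"yaw":-0.96},{"yaw":-0.96},{}]'
```

```text
box base [ 469. -452.    0.]
box base [ 336. -465.    0.]invalid input
invalid input
```

```bash
python3 -m inch '[{"x":0,"y":0,"z":-0.8,"yaw":-1,"gripper":1},{"x":0,"y":0,"z":-0.8,"yaw":-1,"gripper":1},{"x":0,"y":0,"z":-0.8,"yaw":-1,"gripper":1},{"x":0,"y":0,"z":-0.8,"yaw":-1,"gripper":1},{"x":0,"y":0,"z":-0.8,"yaw":-1,"gripper":1},{"x":0,"y":0,"z":-0.8,"yaw":-1,"gripper":1},{"x":0,"y":0,"z":-0.8,"yaw":-1,"gripper":1},{"x":0,"y":0,"z":-0.8,"yaw":-1,"gripper":1},{"x":0,"y":0,"z":-0.8,"yaw":-1,"gripper":1},{"x":0,"y":0,"z":-0.8,"yaw":-1,"gripper":1},{"x":0,"y":0,"z":-0.8,"yaw":-1,"gripper":1},{"x":0,"y":0,"z":-0.8,"yaw":-1,"gripper":1}]' 25
```

```text
time_s: 1.1
ee_pos: [184.0, -544.5, 331.8]
ee_rot: [-180.0, -0.1, 78.9]
force: [0.3, 1.1, 0.1]
gripper_width: 91.3
```

```bash
python3 -m inch '[{"x":0,"y":0,"z":0,"yaw":-0.95,"gripper":1},{"x":0,"y":0,"z":0,"yaw":-0.95,"gripper":1},{"x":0,"y":0,"z":0,"yaw":-0.95,"gripper":1},{"x":3.4,"y":0.5,"z":0,"yaw":0,"gripper":1},{"x":3.4,"y":0.5,"z":0,"yaw":0,"gripper":1},{"x":3.4,"y":0.5,"z":0,"yaw":0,"gripper":1},{"x":3.4,"y":1.8,"z":0,"yaw":0,"gripper":1},{"x":3.4,"y":1.8,"z":0,"yaw":0,"gripper":1},{"x":3.4,"y":1.8,"z":0,"yaw":0,"gripper":1},{"x":3.4,"y":1.8,"z":0,"yaw":0,"gripper":1},{"x":3.4,"y":1.8,"z":0,"yaw":0,"gripper":1},{"x":3.4,"y":1.8,"z":0,"yaw":0,"gripper":1}]'
python3 -m inch '[{"x":3.4,"y":1.8,"z":0,"yaw":0,"gripper":1},{"x":3.4,"y":1.8,"z":0,"yaw":0,"gripper":1},{"x":3.4,"y":1.8,"z":0,"yaw":0,"gripper":1},{"x":3.4,"y":1.8,"z":0,"yaw":0,"gripper":1},{"x":3.4,"y":1.8,"z":0,"yaw":0,"gripper":1},{"x":3.4,"y":1.8,"z":0,"yaw":0,"gripper":1},{"x":3.4,"y":1.8,"z":0,"yaw":0,"gripper":1},{"x":3.4,"y":1.8,"z":0,"yaw":0,"gripper":1},{"x":0,"y":0,"z":0,"yaw":0,"gripper":1}]'
```

```text
time_s: 2.1
ee_pos: [291.3, -231.0, 331.7]
ee_rot: [180.0, -0.0, 92.9]
force: [1.4, -0.5, 0.7]
gripper_width: 91.2
time_s: 2.85
ee_pos: [423.2, 51.4, 331.2]
ee_rot: [180.0, -0.2, 93.3]
force: [-0.1, -1.1, -0.8]
gripper_width: 91.3
```

```bash
python3 -m inch '[{"x":3,"y":1.5,"z":0.5,"yaw":0,"gripper":1},{"x":3,"y":1.5,"z":1,"yaw":0,"gripper":1},{"x":3,"y":1.5,"z":1,"yaw":0,"gripper":1},{"x":2.2,"y":1.3,"z":1,"yaw":0,"gripper":1},{"x":0,"y":0,"z":0,"yaw":0,"gripper":1},{"x":0,"y":0,"z":0,"yaw":0,"gripper":1}]'
python3 - <<'E'
from h import *
from workcell import telemetry,cams
s=cams.grab_frame("side");t=cams.grab_frame("top"); st=telemetry.state(); print(st["ee_pos"])
for n,f in(("side",s),("top",t)): np.savez(f"pics/{n}1.npz",**f); print(proj(f,[st["ee_pos"],[475.4,166.9,228]]).round(1).tolist())
o=np.zeros((560,800,3),np.uint8); o[:,:400]=cv2.resize(s["pixels"][80:360,270:470],None,fx=2,fy=2); o[:,400:]=cv2.resize(t["pixels"][120:400,60:260],None,fx=2,fy=2)
cv2.imwrite("pics/c2.png",o[...,::-1])
E
```

```text
time_s: 3.35
ee_pos: [473.2, 161.1, 295.6]
ee_rot: [-179.8, 0.1, 93.0]
force: [-0.3, 0.5, -0.2]
gripper_width: 91.4
[473.16627871 160.00208437 296.99373991]
[[407.1, 168.2], [391.3, 217.5]]
[[137.5, 281.1], [151.8, 274.3]]
```

View pics/c2.png

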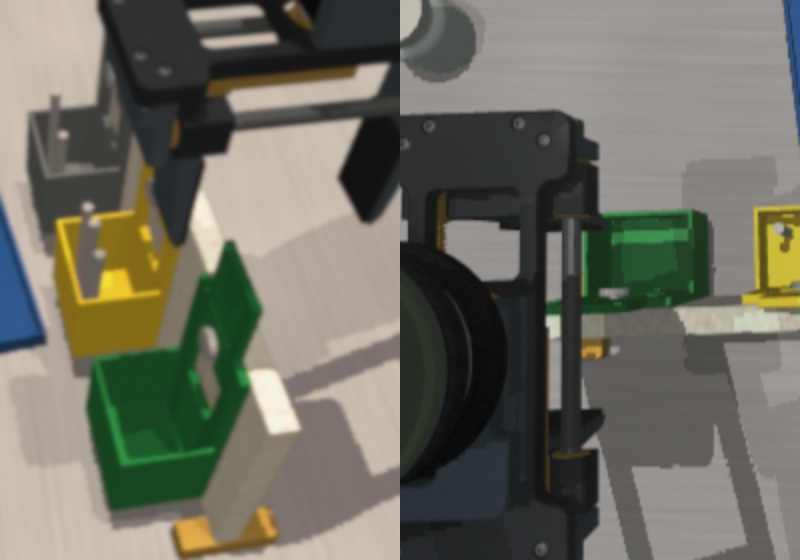

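The side crop shows the fingers straddling the board line above the green tab, one in front and one behind, and nothing touches. I'll shift about 6 mm in y, then descend to TCP z≈209.

```bash
python3 -m inch '[{"x":0.6,"y":0.25,"z":0,"yaw":0,"gripper":1},{"x":0,"y":0,"z":1.5,"yaw":0,"gripper":1},{"x":0,"y":0,"z":1.5,"yaw":0,"gripper":1},{"x":0,"y":0,"z":1.5,"yaw":0,"gripper":1},{"x":0,"y":0,"z":1.5,"yaw":0,"gripper":1},{"x":0,"y":0,"z":1.4,"yaw":0,"gripper":1},{"x":0,"y":0,"z":1.3,"yaw":0,"gripper":1},{"x":0,"y":0,"z":0,"yaw":0,"gripper":1},{"x":0,"y":0,"z":0,"yaw":0,"gripper":1},{"x":0,"y":0,"z":0,"yaw":0,"gripper":1}]'
```

```text
time_s: 4.28
ee_pos: [476.3, 166.8, 211.2]
ee_rot: [179.9, -0.0, 92.9]
force: [-0.5, -0.1, 0.6]
gripper_width: 90.9
```

```bash
python3 -m inch '[{"x":0,"y":0,"z":0,"yaw":0,"gripper":-1},{"x":0,"y":0,"z":0,"yaw":0,"gripper":-1},{"x":0,"y":0,"z":0,"yaw":0,"gripper":-1},{"x":0,"y":0,"z":0,"yaw":0,"gripper":-1},{"x":0,"y":0,"z":0,"yaw":0,"gripper":-1},{"x":0,"y":0,"z":0,"yaw":0,"gripper":-1},{"x":0,"y":0,"z":0,"yaw":0,"gripper":-1},{"x":0,"y":0,"z":0,"yaw":0,"gripper":-1},{"x":0,"y":0,"z":0,"yaw":0,"gripper":-1},{"x":0,"y":0,"z":0,"yaw":0,"gripper":-1}]' 25
```

```text
time_s: 5.12
ee_pos: [475.7, 167.0, 209.9]
ee_rot: [-180.0, 0.0, 92.9]
force: [0.7, 0.2, -0.2]
gripper_width: 27.3
```

```bash
python3 -m inch '[{"x":0,"y":0,"z":0,"yaw":0,"gripper":-1},{"x":0,"y":0,"z":0,"yaw":0,"gripper":-1},{"x":0,"y":0,"z":0,"yaw":0,"gripper":-1},{"x":0,"y":0,"z":0,"yaw":0,"gripper":-1},{"x":0,"y":0,"z":0,"yaw":0,"gripper":-1},{"x":0,"y":0,"z":0,"yaw":0,"gripper":-1},{"x":0,"y":0,"z":0,"yaw":0,"gripper":-1}]' 25
```

```text
time_s: 5.7
ee_pos: [475.6, 167.0, 209.9]
ee_rot: [-180.0, 0.0, 92.9]
force: [0.7, 0.2, 0.9]
gripper_width: 5.7
```

Gripped: the opening is 5.7 mm on a 6 mm plate. Lifting 40 mm.

```bash
python3 -m inch '[{"x":0,"y":0,"z":-0.4,"yaw":0,"gripper":-1},{"x":0,"y":0,"z":-0.4,"yaw":0,"gripper":-1},{"x":0,"y":0,"z":-0.4,"yaw":0,"gripper":-1},{"x":0,"y":0,"z":-0.4,"yaw":0,"gripper":-1},{"x":0,"y":0,"z":-0.4,"yaw":0,"gripper":-1},{"x":0,"y":0,"z":0,"yaw":0,"gripper":-1}]' 30
python3 -m inch '[{"x":0,"y":0,"z":-0.4,"yaw":0,"gripper":-1},{"x":0,"y":0,"z":-0.4,"yaw":0,"gripper":-1},{"x":0,"y":0,"z":-0.4,"yaw":0,"gripper":-1},{"x":0,"y":0,"z":-0.4,"yaw":0,"gripper":-1},{"x":0,"y":0,"z":-0.4,"yaw":0,"gripper":-1},{"x":0,"y":0,"z":0,"yaw":0,"gripper":-1},{"x":0,"y":0,"z":0,"yaw":0,"gripper":-1}]'
python3 - <<'E'
from h import *
from workcell import telemetry,cams
s=cams.grab_frame("side"); st=telemetry.state(); print(st["ee_pos"],st["force"],st["gripper_width"]); np.savez("pics/side2.npz",**s)
cv2.imwrite("pics/c3.png",cv2.resize(s["pixels"][100:360,270:470],None,fx=2.3,fy=2.3,interpolation=2)[...,::-1])
E
```

```text
time_s: 6.2
ee_pos: [476.2, 167.1, 231.0]
ee_rot: [179.9, -0.0, 92.9]
force: [-0.1, 0.4, -2.4]
gripper_width: 5.9
time_s: 6.78
ee_pos: [475.8, 167.0, 250.2]
ee_rot: [180.0, -0.0, 92.9]
force: [-0.6, 0.1, -1.6]
gripper_width: 5.5
[475.62391969 166.97351938 249.91089138] [-0.32790074  0.13449547 -2.77810705] 5.851787177643056
```

View pics/c3.png

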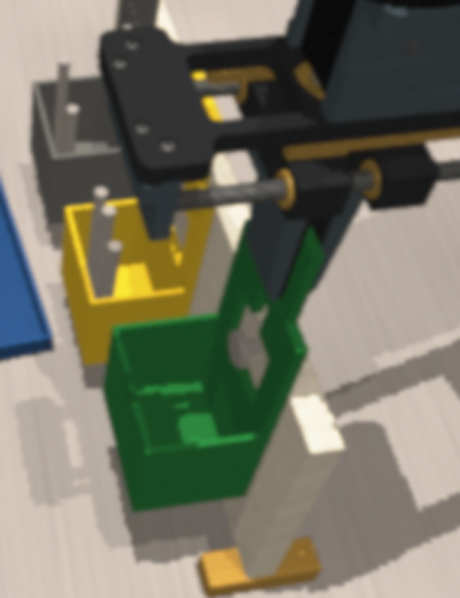

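The caddy has risen 40 mm, upright, with the stud's head at crop (245,345) in the middle of the large opening. The force is only the caddy's weight. Pulling off along tool +y.

```bash
python3 -m inch '[{"x":0,"y":0.4,"z":0,"yaw":0,"gripper":-1},{"x":0,"y":0.4,"z":0,"yaw":0,"gripper":-1},{"x":0,"y":0.4,"z":0,"yaw":0,"gripper":-1},{"x":0,"y":0.4,"z":0,"yaw":0,"gripper":-1},{"x":0,"y":0.5,"z":0,"yaw":0,"gripper":-1},{"x":0,"y":0.5,"z":0,"yaw":0,"gripper":-1},{"x":0,"y":0.5,"z":0,"yaw":0,"gripper":-1}]'
python3 -m inch '[{"x":0,"y":1,"z":0,"yaw":0,"gripper":-1},{"x":0,"y":1,"z":0,"yaw":0,"gripper":-1},{"x":0,"y":1.3,"z":0,"yaw":0,"gripper":-1},{"x":0,"y":1.5,"z":0,"yaw":0,"gripper":-1},{"x":0,"y":1.5,"z":0,"yaw":0,"gripper":-1},{"x":0,"y":1.5,"z":0,"yaw":0,"gripper":-1},{"x":0,"y":1.5,"z":0,"yaw":0,"gripper":-1},{"x":0,"y":1.5,"z":0,"yaw":0,"gripper":-1},{"x":0,"y":1.2,"z":0,"yaw":0,"gripper":-1},{"x":0,"y":0.8,"z":0,"yaw":0,"gripper":-1},{"x":0,"y":0,"z":0,"yaw":0,"gripper":-1}]'
```

```text
time_s: 7.42
ee_pos: [507.3, 168.6, 249.8]
ee_rot: [-180.0, 0.0, 92.9]
force: [0.6, 0.2, -2.4]
gripper_width: 5.7
time_s: 8.33
ee_pos: [636.4, 175.0, 249.1]
ee_rot: [180.0, 0.0, 92.9]
force: [0.3, 0.9, -2.4]
gripper_width: 5.8
```

```bash
python3 -m inch '[{"x":-1,"y":-0.1,"z":0,"yaw":0,"gripper":-1},{"x":-1.5,"y":-0.1,"z":0,"yaw":0,"gripper":-1},{"x":-2,"y":-0.15,"z":0,"yaw":0,"gripper":-1},{"x":-2.5,"y":-0.2,"z":0,"yaw":0,"gripper":-1},{"x":-2.5,"y":-0.2,"z":0,"yaw":0,"gripper":-1},{"x":-2.5,"y":-0.2,"z":0,"yaw":0,"gripper":-1},{"x":-2.5,"y":-0.15,"z":0,"yaw":0,"gripper":-1},{"x":-2.5,"y":-0.15,"z":0,"yaw":0,"gripper":-1},{"x":-2,"y":-0.15,"z":0,"yaw":0,"gripper":-1},{"x":-1.5,"y":-0.1,"z":0,"yaw":0,"gripper":-1},{"x":-1,"y":0,"z":0,"yaw":0,"gripper":-1},{"x":0,"y":0,"z":0,"yaw":0,"gripper":-1}]'
python3 - <<'E'
from h import *
from workcell import telemetry,cams
s=cams.grab_frame("side");t=cams.grab_frame("top"); st=telemetry.state(); print(st["ee_pos"],st["gripper_width"]); np.savez("pics/side3.npz",**s);np.savez("pics/top3.npz",**t)
o=np.zeros((420,800,3),np.uint8); o[:,:400]=s["pixels"][:,60:460]; o[:,400:]=t["pixels"][:,100:500]
cv2.imwrite("pics/c4.png",o[...,::-1])
for n,f in(("s",s),("t",t)): print(n,mask(f,"green")[1].tolist(),mask(f,"yellow")[1].tolist())
E
```

```text
time_s: 9.33
ee_pos: [630.0, -42.8, 250.3]
ee_rot: [180.0, 0.1, 92.8]
force: [-0.1, 0.2, -2.8]
gripper_width: 6.2
[630.2400926  -40.1808061  250.07180182] 5.87633115453384
s [[199, 68, 48, 137, 3255]] [[212, 35, 62, 8, 164], [297, 127, 69, 132, 4205], [357, 334, 52, 25, 597]]
t [] [[231, 224, 18, 50, 413], [379, 249, 8, 12, 84], [149, 257, 12, 13, 139], [149, 290, 12, 9, 105]]
```

View pics/c4.png

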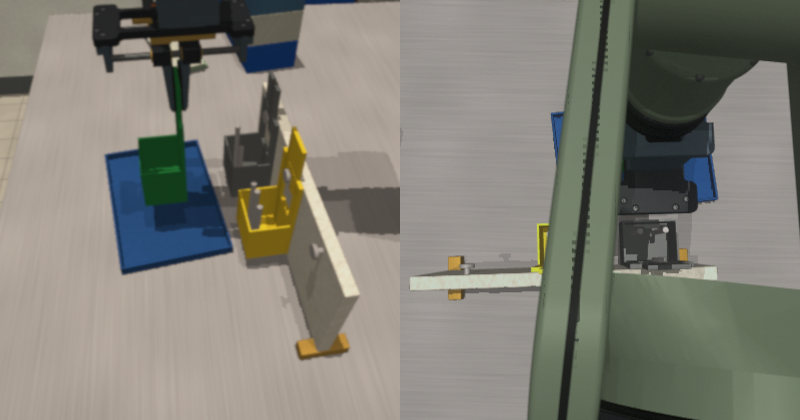

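The caddy hangs upright over the tray (side crop about (163,170)), the empty stud is visible, and yellow and grey still hang. I'll check the underside's height, lower most of the way, then go slowly to contact.

```bash
python3 - <<'E'
from h import *
S=np.load("pics/side3.npz")
print(proj(S,[[660+33+2.0,0,70],[660-33+2.0,0,70],[660+33,0,60],[660+33,0,80]]).round(1).tolist())
m,_=mask(S,"green"); c=max(cv2.findContours(m,0,2)[0],key=cv2.contourArea); print(cv2.approxPolyDP(c,3,True)[:,0].tolist())
E
python3 -m inch '[{"x":0,"y":0,"z":0.5,"yaw":0,"gripper":-1},{"x":0,"y":0,"z":0.8,"yaw":0,"gripper":-1},{"x":0,"y":0,"z":0.8,"yaw":0,"gripper":-1},{"x":0,"y":0,"z":0.8,"yaw":0,"gripper":-1},{"x":0,"y":0,"z":0.8,"yaw":0,"gripper":-1},{"x":0,"y":0,"z":0.8,"yaw":0,"gripper":-1},{"x":0,"y":0,"z":0.5,"yaw":0,"gripper":-1},{"x":0,"y":0,"z":0.4,"yaw":0,"gripper":-1},{"x":0,"y":0,"z":0,"yaw":0,"gripper":-1},{"x":0,"y":0,"z":0,"yaw":0,"gripper":-1}]'
```

```text
[[203.0, 206.3], [245.4, 203.2], [205.0, 210.2], [203.6, 202.1]]
[[235, 68], [238, 133], [199, 139], [206, 204], [246, 200], [239, 115], [241, 91]]
time_s: 10.27
ee_pos: [630.5, -40.4, 195.9]
ee_rot: [-180.0, 0.0, 92.9]
force: [0.4, -0.7, -2.1]
gripper_width: 5.5
```

```bash
python3 -m inch '[{"x":0,"y":0,"z":0.2,"yaw":0,"gripper":-1},{"x":0,"y":0,"z":0.2,"yaw":0,"gripper":-1},{"x":0,"y":0,"z":0.2,"yaw":0,"gripper":-1},{"x":0,"y":0,"z":0.2,"yaw":0,"gripper":-1},{"x":0,"y":0,"z":0.1,"yaw":0,"gripper":-1},{"x":0,"y":0,"z":0,"yaw":0,"gripper":-1},{"x":0,"y":0,"z":0,"yaw":0,"gripper":-1}]'
python3 -m inch '[{"x":0,"y":0,"z":0.1,"yaw":0,"gripper":-1},{"x":0,"y":0,"z":0.1,"yaw":0,"gripper":-1},{"x":0,"y":0,"z":0,"yaw":0,"gripper":-1},{"x":0,"y":0,"z":0,"yaw":0,"gripper":-1}]'
```

```text
time_s: 10.85
ee_pos: [630.4, -40.4, 186.9]
ee_rot: [-180.0, 0.0, 92.9]
force: [0.0, 0.0, -2.5]
gripper_width: 5.8
time_s: 11.18
ee_pos: [630.4, -40.4, 184.9]
ee_rot: [-180.0, 0.0, 92.9]
force: [0.5, 0.1, -1.6]
gripper_width: 6.0
```

```bash
python3 -m inch '[{"x":0,"y":0,"z":0.1,"yaw":0,"gripper":-1},{"x":0,"y":0,"z":0,"yaw":0,"gripper":-1},{"x":0,"y":0,"z":0,"yaw":0,"gripper":-1}]'
python3 -m inch '[{"x":0,"y":0,"z":0.1,"yaw":0,"gripper":-1},{"x":0,"y":0,"z":0,"yaw":0,"gripper":-1},{"x":0,"y":0,"z":0,"yaw":0,"gripper":-1}]'
```

```text
time_s: 11.43
ee_pos: [630.6, -40.4, 184.1]
ee_rot: [180.0, 0.0, 92.9]
force: [1.2, 0.0, -0.8]
gripper_width: 5.9
time_s: 11.68
ee_pos: [630.6, -40.4, 184.1]
ee_rot: [179.9, 0.0, 92.9]
force: [-1.5, 0.4, 5.6]
gripper_width: 6.0
```

Contact: the force went from −2.5 to +5.6 N. Releasing, then rising straight up.

```bash
python3 -m inch '[{"x":0,"y":0,"z":0,"yaw":0,"gripper":-0.8},{"x":0,"y":0,"z":0,"yaw":0,"gripper":-0.7},{"x":0,"y":0,"z":0,"yaw":0,"gripper":-0.5},{"x":0,"y":0,"z":0,"yaw":0,"gripper":-0.2},{"x":0,"y":0,"z":0,"yaw":0,"gripper":0},{"x":0,"y":0,"z":0,"yaw":0,"gripper":0},{"x":0,"y":0,"z":0,"yaw":0,"gripper":0},{"x":0,"y":0,"z":0,"yaw":0,"gripper":0},{"x":0,"y":0,"z":0,"yaw":0,"gripper":0}]'
python3 -m inch '[{"x":0,"y":0,"z":-0.5,"yaw":0,"gripper":0},{"x":0,"y":0,"z":-1,"yaw":0,"gripper":0},{"x":0,"y":0,"z":-1.5,"yaw":0,"gripper":0},{"x":0,"y":0,"z":-2,"yaw":0,"gripper":0},{"x":0,"y":0,"z":-2,"yaw":0,"gripper":0},{"x":0,"y":0,"z":-2,"yaw":0,"gripper":0},{"x":0,"y":0,"z":-2,"yaw":0,"gripper":0},{"x":0,"y":0,"z":-1,"yaw":0,"gripper":0},{"x":0,"y":0,"z":0,"yaw":0,"gripper":0},{"x":0,"y":0,"z":0,"yaw":0,"gripper":0}]'
python3 - <<'E'
from h import *
from workcell import telemetry,cams
s=cams.grab_frame("side"); st=telemetry.state(); print(st["ee_pos"],st["force"],st["gripper_width"])
for c in("green","yellow"): print(c,mask(s,c)[1].tolist())
print("expected near bottom",proj(s,[[695,0,4],[629,0,4]]).round(1).tolist())
m,_=mask(s,"green"); c=max(cv2.findContours(m,0,2)[0],key=cv2.contourArea); print(cv2.approxPolyDP(c,3,True)[:,0].tolist())
cv2.imwrite("pics/c5.png",s["pixels"][...,::-1])
E
```

```text
time_s: 12.43
ee_pos: [630.4, -40.4, 182.9]
ee_rot: [-180.0, 0.0, 92.9]
force: [0.7, 1.0, 0.9]
gripper_width: 45.7
time_s: 13.27
ee_pos: [630.4, -40.4, 303.3]
ee_rot: [179.9, 0.0, 92.9]
force: [-1.0, 0.4, -0.4]
gripper_width: 45.3
[630.00724698 -40.38320124 302.13622615] [ 0.58935747 -0.63019324  0.60340797] 45.92150906958931
green [[203, 111, 45, 121, 2771]]
yellow [[297, 127, 69, 132, 4192], [357, 334, 52, 25, 599]]
expected near bottom [[207.5, 231.3], [246.9, 228.2]]
[[237, 111], [239, 164], [203, 170], [211, 231], [247, 227]]
```

View pics/c5.png

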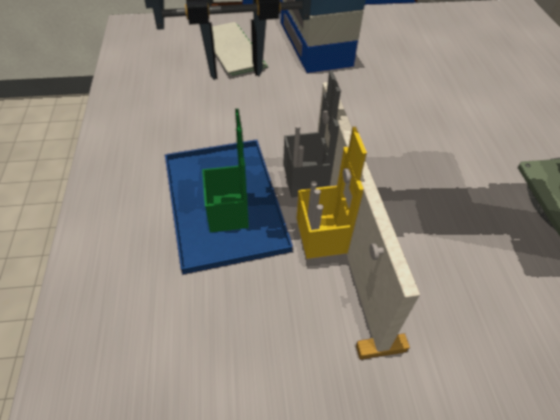

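The green caddy stands upright in the tray, with its bottom edge at (211,231)–(247,227), where a caddy on the tray floor should project. Yellow's mask box is unchanged, grey still hangs at (310,160), and the gripper is clear. Handing in.

```bash
python3 -c "
from workcell import env; print(env.job_done())"
```

```text
the job is handed in; nothing more can be done
None
```

The green caddy is standing upright and released in the blue tray, and the job was handed in at about 13.3 s of the 38 s allowed. I pinched its tab front to back, lifted it 40 mm, pulled it straight off the stud and lowered it until the tray took the load. Then I opened the fingers and raised the gripper about 120 mm clear.

Last checks:
- **Green caddy:** in the side view its bottom edge is within about 4 px of where a caddy on the tray floor should appear. The top camera was not used for this check.
- **Contact:** the wrist force went from −2.5 N while carrying to +5.6 N at touchdown, and read about 0 N after release.
- **Yellow caddy:** its outline in the side view has not moved.
- **Grey caddy:** I only checked by eye that it still hangs in place.

The only disagreement was that the two views placed the tray corners up to about 9 mm apart, well within the room to spare. No check failed.

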